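# Test and reset the turntable's stop button

## Robot

A 6-joint arm with a two-finger parallel gripper is mounted at the origin on a cart in front of the work surface, level with it; the furniture and walls round the work are solid. World frame = base frame: x ahead of the robot, y to its left, z up, the work surface at z = 0. Lengths are in m, angles in rad, forces in N, time in s.
With the tool pointing down it reaches from about 0.35 to 0.85 m from the base axis. Payload 8.1 kg.
Tool frame: the origin (TCP) lies on the mounting face of the last link; the fingertips stand 186 mm ahead of it and the grasp point (between the pads) lies 167 mm ahead of it (grip_point_offset is the distance from the TCP to the grasp point, in m); z points along the fingers, y is the direction in which the jaws open and shut (so a half turn about z gives the same grasp; the last joint's range is limited). The gripper opens to 93 mm and grips with 3 to 60 N. Pads are 15 mm wide; open, the fingers measure 128 mm over their backs; the gripper's body (75 mm by 188 mm) begins 65 mm behind the grasp point.
Start: joints at [1.264, 0.13, 1.488, -0, 1.523, -0.085], TCP at [0.132, 0.585, 0.405] pointing down, gripper open.
Joint ranges: [-2.96, 2.96], [-0.89, 2.26], [0.02, 2.5], [-1.34, 4.48], [0, 2.73], [-2.66, 2.66]. Speed limits (rad/s): [2.39, 2.39, 2.79, 3.14, 3.14, 3.14].

## Interface

Orientations are given as a rotation vector (axis times angle).
In Python, from plant import read_state, read_camera, close_job, grip_point_offset gives the robot as it stands.
- The arm moves only by the shell command python3 -m creep 'ROWS' [OPENING] [FORCE]. ROWS is JSON, a list of rows, each a list of 2 entries, a list of its own where there are three numbers: the shift along the tool's x, y, z in cm, then the turn, a rotation vector about the tool's x, y, z in degrees. In form: [[[tx, ty, tz], [rx, ry, rz]], ...]. A call has 1 to 12 rows; each row shifts and turns the commanded pose from where the row before left it, along the tool's axes as they then stand; what a row does not reach is not made up. A row lasts 1/12 s, in which the tool goes at most 41.7 mm and 7.16 degrees, less where a joint would pass 70% of its speed; a pose out of reach is approached as far as the arm can. A call is refused whole if a number of a shift passes 4.17 or a number of a turn 7.16, either way. A call with a gripper value outside its range is refused whole. OPENING is the opening in per cent of the stroke, from 0 (shut) to 100 (fully open), set as the call begins (- or left out, the last holds). The fingers move at their own pace and stop on an object; FORCE is the grip in N (left out, the last holds). Time passes only in rows, so rows that do not move let the fingers close. It gives the time, the measured TCP pose, the force and the opening at its end, in the units of the state.
- read_state(): the state, without advancing time (a new reading comes with each control period).
- read_camera(name): name is "side" or "top" or "wrist"; returns a dict with "img" (400x640x3 uint8, red, green, blue), "K" (3x3 intrinsics, pixels), "T" (4x4, takes a point from camera to world coordinates). Camera axes: x right, y down, z forward; pixel columns grow to the right and rows downward; lengths in m; the calibration is good to about 2 mm. A picture is of the moment at which its call begins. There is no depth.
- close_job(): hands the job in, once; it reports no verdict.
The state is a dict: "t": time; "q": joint angles; "dq": joint speeds; "joint_torque": joint torques, N m; "tool_pos": TCP position; "orientation": TCP orientation; "force": force on the tool from outside, world axes, zero at the start; "wrist_torque": the same for the moment, N m; "opening": finger opening in m.
Only numpy, scipy, OpenCV 4.12 (cv2) and the standard library are available. Lean on these libraries where they do the work, as an engineer would, in place of code of your own. Each camera call takes 0.05 s, during which the arm holds its last target.

## Task

Test the turntable's latching stop: with a fingertip press the flat top of the big mushroom head down until it latches and take the finger off it so that it stays down by itself, then push the head's wing sideways to twist it clockwise (seen from above) until the head pops back up, and finally press the small round reset button on the other box and leave it. Only press and push: do not pinch the wing between the fingers or pull the head up, do not press reset while the stop is still in, and leave the loose things on the bench where they are.

Things in the scene. Friction and masses are not known exactly. Their poses are not given: they have to be found in the camera images.
- stop_box: the stop station: light grey box 126 x 126 mm, 55 mm high, fixed to the bench; origin under its centre at bench height, z up. On its top an aluminium guard collar (outside radius 47, inside radius 40 mm, top 78 mm above the bench) round the mushroom head. Its -x side is the one towards which the wing points at rest; the cable gland is on its +x side.
- stop_press (a joint): how far the mushroom head is pushed down, m: 0 out, 0.012 at the bottom stop. It takes about 4 to 5 N to push it down. Pushed beyond 0.0105 it has surely latched; let go, it stays at about 0.0093. It springs out to 0 by itself once twisted far enough (a finger rubbing on the wing may hold it back 2 to 3 mm until it leaves).
- stop_twist (a joint): turn of the mushroom head about its vertical axis, rad, clockwise seen from above: 0 at rest, 1.1 at the stop. A spring (0.02 to 0.07 N m, that is 1 to 2 N at the wing) turns it back to 0. The latch lets go at about 0.7 rad (0.6 to 0.8).
- stop_top (a point): point on the head's axis in the plane of its flat top: 90 mm above the bench when out, about 81 mm when latched. The head is a black disc of radius 35 mm with a grey wing. Axes turn with the head; -x points along the wing.
- stop_press_spot (a point): point on the head's flat top 12 mm from the axis, on the side away from the wing: free room to press straight down, at least 20 mm all round.
- stop_wing (a point): centre of the wing: upright radial bar on the head's -x side, 12 mm thick, 14 to 50 mm from the axis; this point is 36 mm from the axis, 16.5 mm above the flat top. Sides 23 mm high over the flat top, a 9 mm wide ridge above to 27 mm; past 34 mm from the axis the underside is 6 mm above the flat top. Axes: x towards the axis, y across. For clockwise push the -y face towards +y.
- wing_left: the +y half of the wing's thickness (6 mm); origin as stop_top. Its outer face is not to be pushed together with that of wing_right.
- wing_right: the -y half of the wing's thickness (6 mm), whose outer face is pushed to twist clockwise; origin as stop_top.
- reset_box: the reset station: small light grey box 80 x 90 mm, 44 mm high, fixed to the bench; origin under its centre, z up. The reset button is in the middle of its top.
- reset_button (a joint): how far the reset button is pushed in, m: 0 out, 0.006 fully in (5 N); it springs back.
- reset_button_top (a point): centre of the top of the reset button: round, black, 32 mm across, standing 66 mm above the bench.
- cone_a: loose cream cone, 38 mm wide, 62 mm high, just behind the stop box (bystander); origin under its centre
- cone_b: loose cream cone, 42 mm wide, 60 mm high, just behind the reset box (bystander); origin under its centre
- tape_roll: loose roll of tape lying flat, 93 mm across, 24 mm high (bystander); origin under its centre
- mug: loose red enamel mug, 140 mm high (bystander); origin under its centre
- cork_block: loose cork block, 60 x 114 x 26 mm (bystander); origin under its centre
Not all that is in view belongs to the job. Leave any green look-alike of the reset_box alone.

How it is judged:
By the outcome, as a careful person would: the job done as asked, in the order asked, and still so for the second after the job is handed in, with the robot touching nothing.
It also fails if it takes over 48 s, if anything falls off the work surface, if the arm or the gripper's body presses on something with over 40 N, if the wrist force passes 120 N, or if a joint passes its speed limit or range.

## Working session

There is one attempt and no reset: what is moved stays moved. The work goes in short steps, Python scripts to look and compute and a shell command to move; the robot and the scene stay as the last step left them, time stands still between calls to the robot, and variables do not carry over. Pictures are saved under pics/ and viewed, and the job is handed in when it is done.

```bash
mkdir -p pics; ls
python3 - <<'E'
from plant import *
import cv2
print(read_state(), grip_point_offset)
for n in("top","side","wrist"):
    c=read_camera(n); cv2.imwrite(f"pics/{n}0.png",c["img"][:,:,::-1]); print(n,c["K"].round(1).tolist(),c["T"].round(4).tolist())
E
```

```text
pics
{'t': 0.0, 'q': array([ 1.26360149e+00,  1.31161589e-01,  1.48924760e+00, -1.14143935e-05,
        1.52298227e+00, -8.54157500e-02]), 'dq': array([ 0.00021009, -0.0004822 , -0.00036152, -0.00104185, -0.00011765,
        0.00055173]), 'joint_torque': array([ 6.35819961e-04, -5.59866643e+01, -4.91739178e+01,  7.68445828e-02,
        3.58843070e-02, -2.29586140e-04]), 'tool_pos': array([0.13190273, 0.58509852, 0.40370428]), 'orientation': array([-3.47617671e-01, -3.12195845e+00,  2.77447679e-03]), 'force': array([0.44697072, 0.43161441, 0.331016  ]), 'wrist_torque': array([-0.04633026, -0.03502068, -0.02776086]), 'opening': 0.0929913610379027} 0.1673
top [[363.7, 0.0, 316.7], [0.0, 363.7, 197.1], [0.0, 0.0, 1.0]] [[0.0244, -0.9974, 0.0674, 0.4685], [-0.9997, -0.0247, -0.0041, 0.0065], [0.0057, -0.0673, -0.9977, 1.208], [0.0, 0.0, 0.0, 1.0]]
side [[415.8, 0.0, 319.7], [0.0, 415.8, 205.8], [0.0, 0.0, 1.0]] [[-0.9999, -0.0127, 0.009, 0.5588], [-0.0146, 0.5639, -0.8257, 1.0381], [0.0054, -0.8258, -0.564, 0.8177], [0.0, 0.0, 0.0, 1.0]]
wrist [[321.6, 0.0, 323.2], [0.0, 321.6, 200.8], [0.0, 0.0, 1.0]] [[0.2197, 0.9428, 0.2506, 0.0618], [0.9756, -0.2119, -0.058, 0.602], [-0.0016, 0.2572, -0.9664, 0.383], [0.0, 0.0, 0.0, 1.0]]
```

View pics/top0.png

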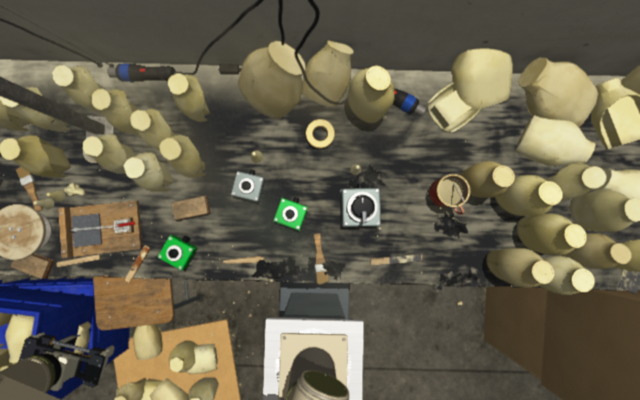

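View pics/side0.png

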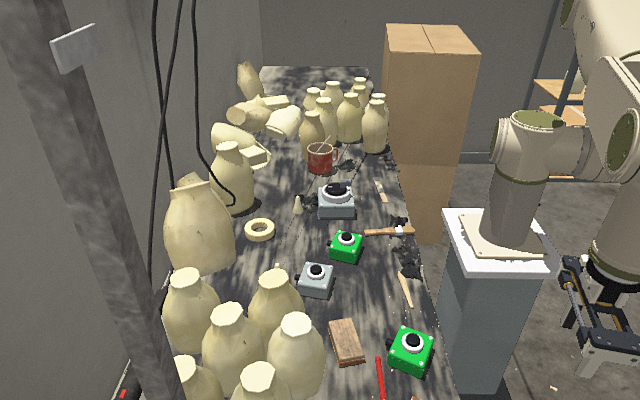

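View pics/wrist0.png

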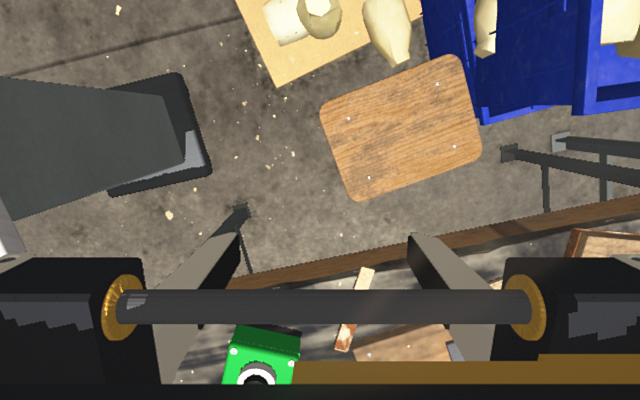

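Run:
```python
import cv2
a=cv2.imread("pics/top0.png");b=cv2.imread("pics/side0.png")
cv2.imwrite("pics/c1.png",cv2.resize(a[150:250,220:400],None,fx=4.4,fy=4.4,interpolation=cv2.INTER_CUBIC))
cv2.imwrite("pics/c2.png",cv2.resize(b[165:310,285:385],None,fx=4,fy=4,interpolation=cv2.INTER_CUBIC))
```

```text
(no output)
```

View pics/c1.png

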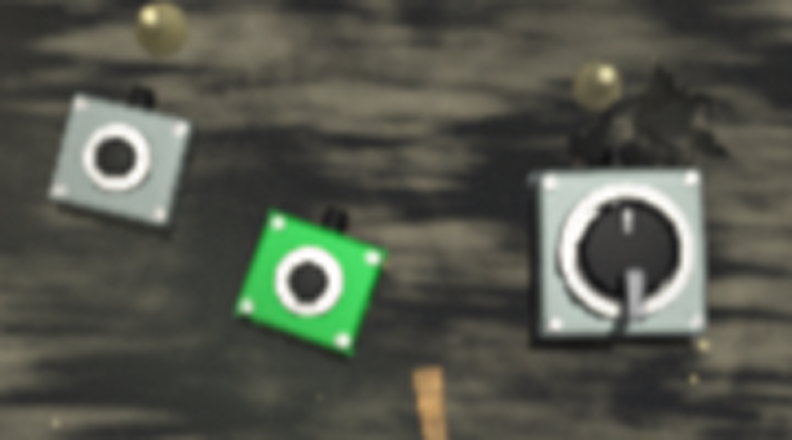

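View pics/c2.png

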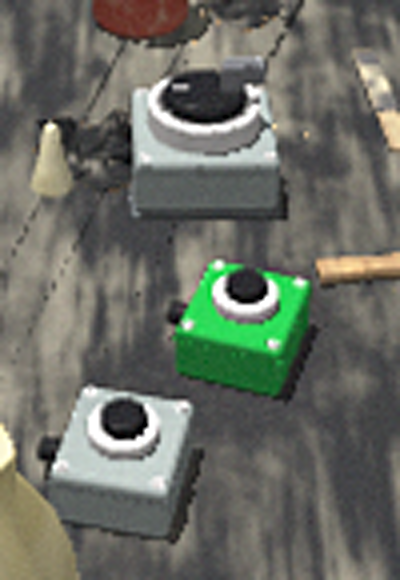

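```bash
cat > h.py <<'E'
from plant import *
import numpy as np
from scipy.spatial.transform import Rotation as R
def ray(c,u,v,z):
    d=c["T"][:3,:3]@np.linalg.solve(c["K"],[u,v,1]);o=c["T"][:3,3]
    return o+d*(z-o[2])/d[2]
def proj(c,p):
    q=c["T"][:3,:3].T@(np.array(p)-c["T"][:3,3]);q=c["K"]@q;return q[:2]/q[2]
E
python3 - <<'E'
from h import *
c=read_camera("top");s=read_camera("side")
f=lambda u,v,z:ray(c,(u+.5)/4.4-.5+220,(v+.5)/4.4-.5+150,z).round(4)
g=lambda u,v,z:ray(s,(u+.5)/4-.5+285,(v+.5)/4-.5+165,z).round(4)
print("stop screws",[f(*p,.055) for p in((549,182),(690,178),(697,323),(556,323))])
print("stop corners",[f(*p,.055) for p in((538,170),(702,170),(706,335),(540,335))])
print("collar",f(627,250,.078),"head",f(630,249,.09), "wing tip top",f(634,320,.117),"wing inner",f(635,270,.117))
print("side head",g(207,96,.09),"collar",g(206,109,.078))
print("reset",f(117,157,.066),"ring",f(117,157,.055),[f(*p,.044) for p in((79,103),(182,129),(160,215),(58,190))])
print("side reset",g(125,418,.066))
print(read_state()["t"])
E
```

```text
stop screws [array([ 0.5683, -0.0858,  0.055 ]), array([ 0.5737, -0.1878,  0.055 ]), array([ 0.4692, -0.1942,  0.055 ]), array([ 0.4667, -0.0928,  0.055 ])]
stop corners [array([ 0.5768, -0.0776,  0.055 ]), array([ 0.5798, -0.1964,  0.055 ]), array([ 0.4607, -0.2008,  0.055 ]), array([ 0.4578, -0.0814,  0.055 ])]
collar [ 0.5194 -0.14    0.078 ] head [ 0.5196 -0.1405  0.09  ] wing tip top [ 0.4701 -0.1405  0.117 ] wing inner [ 0.5042 -0.1406  0.117 ]
side head [ 0.5167 -0.1291  0.09  ] collar [ 0.5172 -0.1279  0.078 ]
reset [0.5776 0.2248 0.066 ] ring [0.5786 0.2269 0.055 ] [array([0.6186, 0.2583, 0.044 ]), array([0.6014, 0.1824, 0.044 ]), array([0.5381, 0.1962, 0.044 ]), array([0.5545, 0.271 , 0.044 ])]
side reset [0.5764 0.2321 0.066 ]
0.25
```

```bash
python3 -m creep '[[[-1.2,-1.4,0],[0,0,0]],[[-2.5,-2.8,0],[0,0,0]],[[-2.5,-2.8,0],[0,0,0]],[[-2.5,-2.8,0],[0,0,0]],[[-2.5,-2.8,0],[0,0,0]],[[-2.5,-2.8,0],[0,0,0]],[[-2.5,-2.8,0],[0,0,0]],[[-2.5,-2.8,0],[0,0,0]],[[-2.5,-2.8,0],[0,0,0]],[[-2.5,-2.8,0],[0,0,0]],[[-2.5,-2.8,0],[0,0,0]],[[-1.2,-1.4,0],[0,0,0]]]' 0 20
```

```text
t: 1.25
tool_pos: [0.3326, 0.2217, 0.4049]
orientation: [0.35, 3.121, -0.001]
force: [-0.9, 0.3, -0.3]
opening: 0.0177
```

```bash
python3 -m creep '[[[-1.2,-1.4,0],[0,0,0]],[[-2.5,-2.8,0],[0,0,0]],[[-2.5,-2.8,0],[0,0,0]],[[-2.5,-2.8,0],[0,0,0]],[[-2.5,-2.8,0],[0,0,0]],[[-2.5,-2.8,0],[0,0,0]],[[-2.5,-2.8,0],[0,0,0]],[[-2.5,-2.8,0],[0,0,0]],[[-2.5,-2.8,0],[0,0,0]],[[-2.5,-2.8,0],[0,0,0]],[[-2.5,-2.8,0],[0,0,0]],[[-1.2,-1.4,0],[0,0,0]]]'
python3 -m creep '[[[0,0,0],[0,0,-4]],[[0,0,0],[0,0,-4]],[[0,0,0],[0,0,-4]],[[0,0,0],[0,0,-4]],[[0,0,0],[0,0,0]],[[0,0,0],[0,0,0]]]'
python3 - <<'E'
from h import *
import cv2
s=read_state();Rm=R.from_rotvec(s["orientation"]).as_matrix();print(s["tool_pos"].round(4),Rm.round(3).tolist(),s["opening"],s["force"])
tip=s["tool_pos"]+.186*Rm[:,2]
for n in("top","side","wrist"):
    c=read_camera(n); cv2.imwrite(f"pics/{n}1.png",c["img"][:,:,::-1])
    print(n,"tip",proj(c,tip).round(1),"centre@.09",proj(c,[.5195,-.14,.09]).round(1),"wing",proj(c,[.4695,-.143,.117]).round(1))
E
```

```text
t: 2.25
tool_pos: [0.532, -0.1397, 0.4044]
orientation: [0.351, 3.122, -0.002]
force: [0.4, 0.3, 0.2]
opening: 0.0001
t: 2.75
tool_pos: [0.531, -0.1361, 0.4046]
orientation: [0.087, -3.14, -0.0]
force: [0.8, 0.7, 0.3]
opening: 0.001
[ 0.531  -0.1361  0.4046] [[-0.998, -0.055, -0.0], [-0.055, 0.998, 0.0], [0.0, 0.0, -1.0]] 0.0009605335566031071 [0.77569431 0.67471573 0.28232384]
top tip [367.5 200. ] centre@.09 [362.6 206.2] wing [364.5 222.6]
side tip [332.9 152.6] centre@.09 [335.5 186.9] wing [350.9 179.6]
wrist tip [320.7 249.1] centre@.09 [318.3 181.9] wing [317.3 127.9]
```

View pics/wrist1.png

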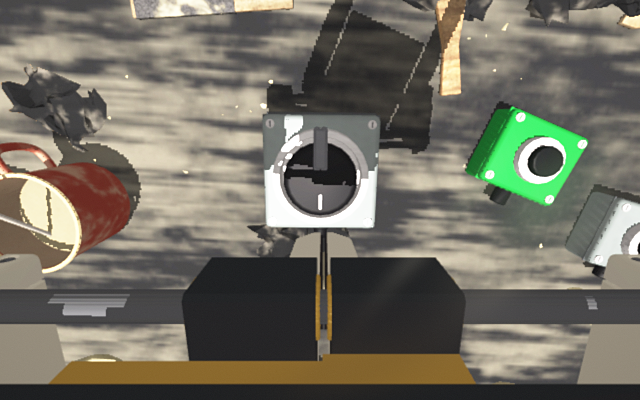

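```bash
python3 -m creep '[[[0,-0.1,1],[0,0,0]],[[0,-0.1,2],[0,0,0]],[[0,0,2.5],[0,0,0]],[[0,0,2.5],[0,0,0]],[[0,0,2],[0,0,0]],[[0,0,1.3],[0,0,0]],[[0,0,0.5],[0,0,0]],[[0,0,0],[0,0,0]],[[0,0,0],[0,0,0]]]'
python3 - <<'E'
from h import *
import cv2
for n in("side","wrist"):
    c=read_camera(n); i=c["img"][:,:,::-1]
    cv2.imwrite(f"pics/{n}2.png",i if n=="wrist" else cv2.resize(i[130:230,270:400],None,fx=6,fy=6,interpolation=cv2.INTER_CUBIC))
E
```

```text
t: 3.65
tool_pos: [0.5315, -0.1383, 0.2874]
orientation: [-0.09, 3.14, -0.0]
force: [0.1, 0.8, 0.4]
opening: 0.0006
```

View pics/side2.png

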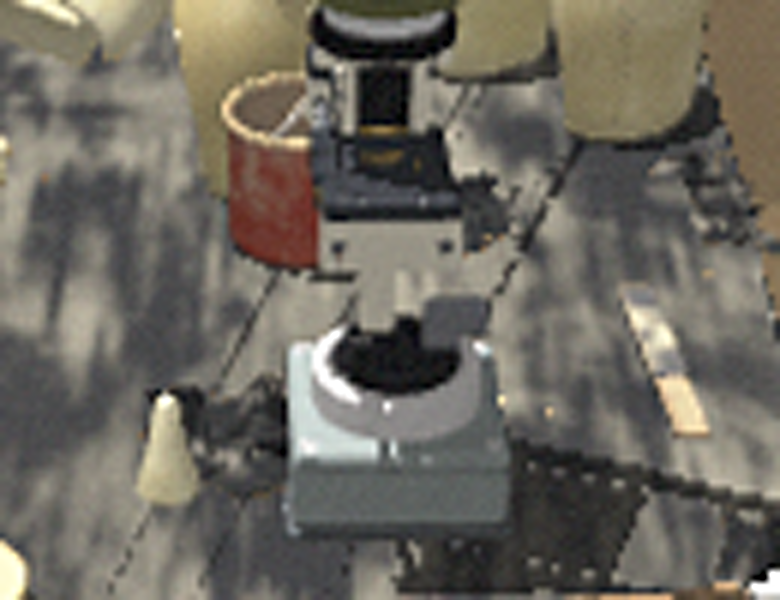

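View pics/wrist2.png

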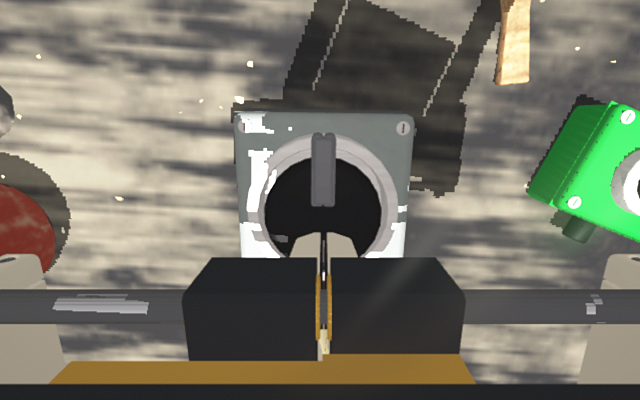

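```bash
python3 -m creep '[[[0,0,0.4],[0,0,0]],[[0,0,0.5],[0,0,0]],[[0,0,0.3],[0,0,0]],[[0,0,0.3],[0,0,0]],[[0,0,0.3],[0,0,0]],[[0,0,0.2],[0,0,0]],[[0,0,0.1],[0,0,0]],[[0,0,0],[0,0,0]],[[0,0,0],[0,0,0]]]'
```

```text
t: 4.5
tool_pos: [0.5314, -0.1383, 0.2661]
orientation: [-0.09, 3.139, -0.001]
force: [1.4, -1.0, 4.1]
opening: 0.0007
```

```bash
python3 -m creep '[[[0,0,0.1],[0,0,0]],[[0,0,0.1],[0,0,0]],[[0,0,0],[0,0,0]],[[0,0,0],[0,0,0]]]'
```

```text
t: 4.83
tool_pos: [0.5314, -0.1383, 0.2643]
orientation: [-0.09, 3.139, -0.001]
force: [0.7, 0.5, 5.8]
opening: 0.0006
```

```bash
python3 -m creep '[[[0,0,0.1],[0,0,0]],[[0,0,0],[0,0,0]],[[0,0,0],[0,0,0]]]'
```

```text
t: 5.08
tool_pos: [0.5316, -0.1383, 0.2642]
orientation: [-0.09, 3.139, -0.001]
force: [-1.6, 0.3, 12.5]
opening: 0.0002
```

```bash
python3 -m creep '[[[0,0,-1],[0,0,0]],[[0,0,-2],[0,0,0]],[[0,0,-2],[0,0,0]],[[0,0,-1],[0,0,0]],[[0.8,-1,0],[0,0,0]],[[1.6,-1.2,0],[0,0,0]],[[1.6,-1,0],[0,0,0]],[[0.8,0,0],[0,0,0]],[[0,0,0],[0,0,0]],[[0,0,0],[0,0,0]]]'
python3 - <<'E'
from h import *
import cv2
for n in("side","wrist"):
    c=read_camera(n); i=c["img"][:,:,::-1]
    cv2.imwrite(f"pics/{n}3.png",i if n=="wrist" else cv2.resize(i[130:230,270:400],None,fx=6,fy=6,interpolation=cv2.INTER_CUBIC))
E
```

```text
t: 5.92
tool_pos: [0.4845, -0.1729, 0.3219]
orientation: [0.088, -3.14, -0.001]
force: [0.2, -0.5, 0.5]
opening: 0.0006
```

View pics/side3.png

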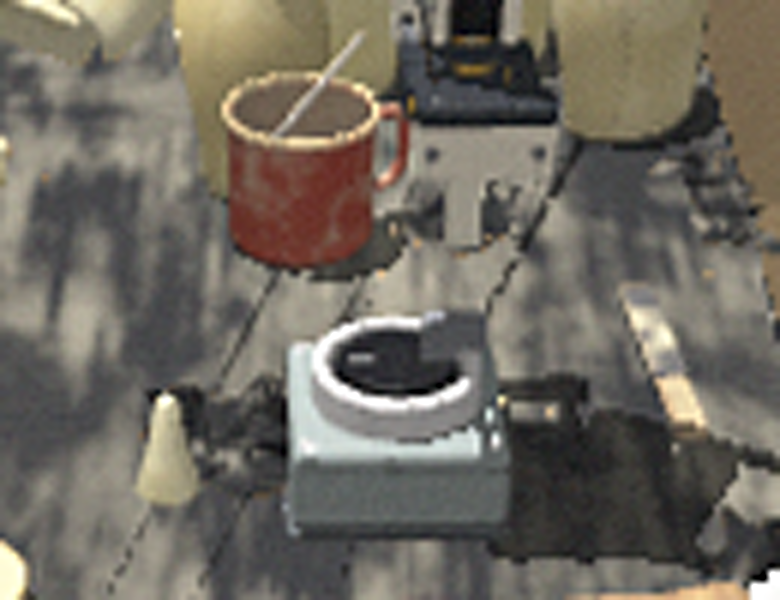

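View pics/wrist3.png

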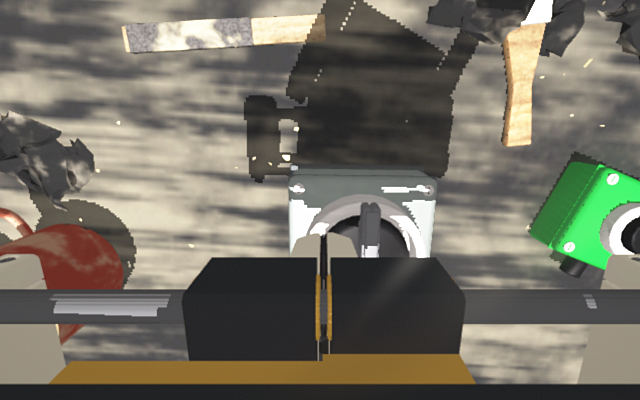

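```bash
python3 -m creep '[[[0,0,1],[0,0,0]],[[0,0,2],[0,0,0]],[[0,0,1],[0,0,0]],[[0,0,0],[0,0,0]],[[0,0.3,0],[0,0,0]],[[0,0.3,0],[0,0,0]],[[0,0.2,0],[0,0,0]],[[0,0.1,0],[0,0,0]],[[0,0,0],[0,0,0]],[[0,0,0],[0,0,0]]]'
python3 - <<'E'
from h import *
import cv2
print(read_state()["q"].round(3))
for n in("side","wrist"):
    c=read_camera(n); i=c["img"][:,:,::-1]
    cv2.imwrite(f"pics/{n}4.png",i if n=="wrist" else cv2.resize(i[130:230,270:400],None,fx=6,fy=6,interpolation=cv2.INTER_CUBIC))
E
```

```text
t: 6.85
tool_pos: [0.4847, -0.1638, 0.2833]
orientation: [-0.091, 3.139, -0.001]
force: [0.5, -0.7, 0.6]
opening: 0.0003
[-0.426 -0.016  1.867 -0.     1.289 -2.055]
```

View pics/side4.png

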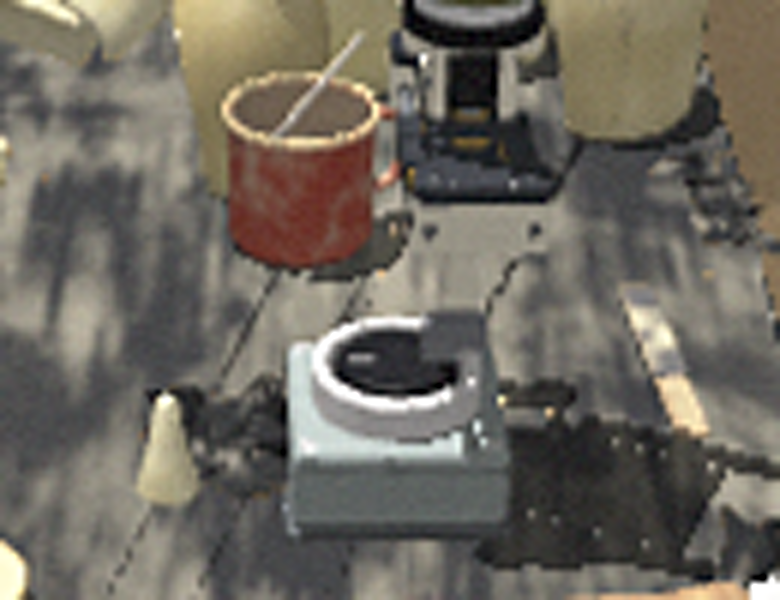

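View pics/wrist4.png

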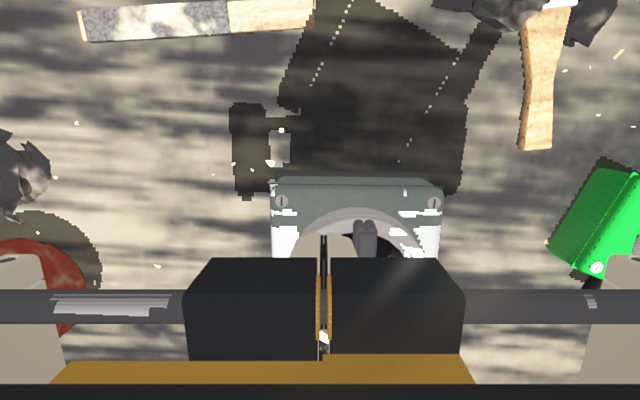

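```bash
python3 -m creep '[[[0,0,0.2],[0,0,0]],[[0.23,0.39,0],[0,0,6]],[[0.23,0.39,0],[0,0,6]],[[0.23,0.39,0],[0,0,6]],[[0.23,0.39,0],[0,0,6]],[[0.23,0.39,0],[0,0,6]],[[0,0,0],[0,0,0]],[[0,0,0],[0,0,0]]]'
python3 - <<'E'
from h import *
import cv2
s=read_state();Rm=R.from_rotvec(s["orientation"]).as_matrix()
print(s["q"].round(3), s["force"],s["wrist_torque"], (Rm.T@(np.array([.5185,-.139,0])-s["tool_pos"]))[:2])
for n in("side","wrist"):
    c=read_camera(n); i=c["img"][:,:,::-1]
    cv2.imwrite(f"pics/{n}5.png",i if n=="wrist" else cv2.resize(i[130:230,270:400],None,fx=6,fy=6,interpolation=cv2.INTER_CUBIC))
E
```

```text
t: 7.62
tool_pos: [0.4762, -0.1431, 0.2807]
orientation: [-0.72, -3.058, -0.0]
force: [0.4, 0.4, 0.0]
opening: 0.0008
[-0.395 -0.052  1.908  0.     1.286 -1.503] [0.42832231 0.42208727 0.04425218] [0.04936571 0.01361928 0.00839839] [-0.03605374  0.02250555]
```

View pics/side5.png

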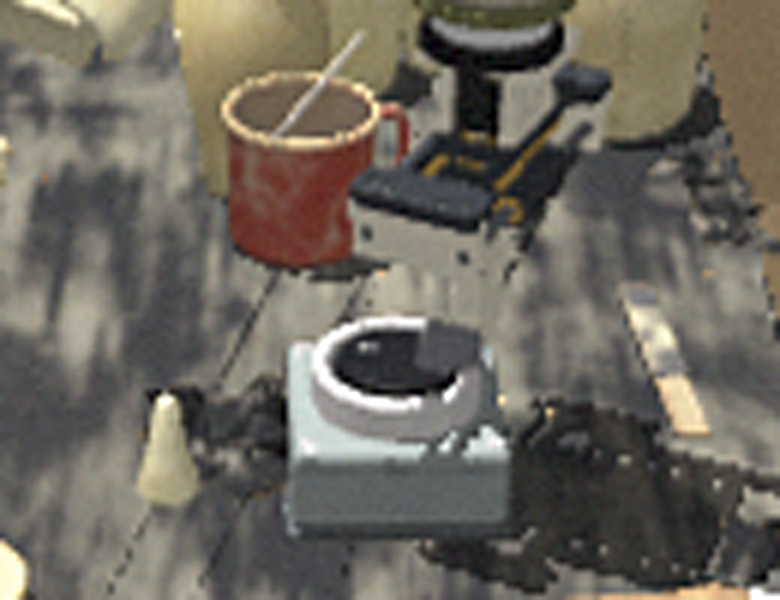

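View pics/wrist5.png

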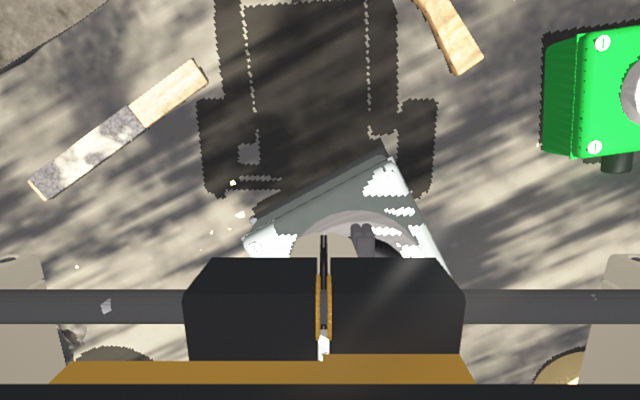

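```bash
python3 -m creep '[[[0.23,0.39,0],[0,0,6]],[[0.23,0.39,0],[0,0,6]],[[0.23,0.39,0],[0,0,6]],[[0.23,0.39,0],[0,0,6]],[[0,0,0],[0,0,0]],[[0,0,0],[0,0,0]],[[0,0,0],[0,0,0]]]'
python3 - <<'E'
from h import *
import cv2
s=read_state();Rm=R.from_rotvec(s["orientation"]).as_matrix()
print(s["q"].round(3), s["force"],s["wrist_torque"], (Rm.T@(np.array([.5185,-.139,0])-s["tool_pos"]))[:2])
for n in("side","wrist"):
    c=read_camera(n); i=c["img"][:,:,::-1]
    cv2.imwrite(f"pics/{n}6.png",i if n=="wrist" else cv2.resize(i[130:230,270:400],None,fx=6,fy=6,interpolation=cv2.INTER_CUBIC))
E
```

```text
t: 8.3
tool_pos: [0.4778, -0.1255, 0.2806]
orientation: [-1.339, -2.842, 0.0]
force: [-1.2, -1.6, 0.1]
opening: 0.0008
[-0.361 -0.061  1.916 -0.     1.286 -1.051] [-1.23273764 -1.62217721  0.05507169] [-0.23262036  0.11641996  0.03010695] [-0.03641159  0.02288402]
```

View pics/side6.png

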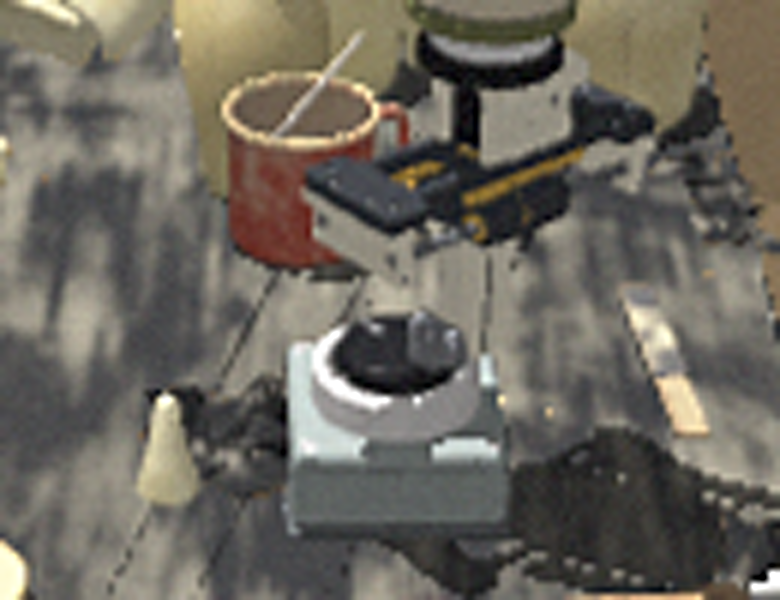

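```bash
python3 -m creep '[[[0,-0.3,0],[0,0,0]],[[-0.27,-0.36,0],[0,0,-6]],[[-0.27,-0.36,0],[0,0,-6]],[[-0.27,-0.36,0],[0,0,-6]],[[-0.27,-0.36,0],[0,0,-6]],[[-0.27,-0.36,0],[0,0,-6]],[[-0.27,-0.36,0],[0,0,-6]],[[-0.27,-0.36,0],[0,0,-6]],[[-0.27,-0.36,0],[0,0,-6]],[[-0.27,-0.36,0],[0,0,-6]],[[0,-1,0],[0,0,0]],[[0,-1,0],[0,0,0]]]'
python3 -m creep '[[[0,0,-1],[0,0,0]],[[0,0,-2.5],[0,0,0]],[[0,0,-2.5],[0,0,0]],[[0,0,-1.5],[0,0,0]],[[0,0,0],[0,0,0]],[[0,0,0],[0,0,0]]]'
python3 - <<'E'
from h import *
import cv2
s=read_state();print(s["tool_pos"],s["orientation"],s["force"])
for n in("side","top"):
    c=read_camera(n); i=c["img"][:,:,::-1]
    cv2.imwrite(f"pics/{n}7.png",i if n!="side" else cv2.resize(i[130:230,270:400],None,fx=6,fy=6,interpolation=cv2.INTER_CUBIC))
E
```

```text
t: 9.4
tool_pos: [0.4835, -0.1861, 0.2808]
orientation: [-0.087, 3.14, 0.0]
force: [0.3, 0.4, -0.8]
opening: 0.0001
t: 9.9
tool_pos: [0.4838, -0.1858, 0.3573]
orientation: [-0.087, 3.138, -0.002]
force: [0.2, 0.1, -0.6]
opening: 0.0005
[ 0.48382261 -0.18580124  0.35730934] [-8.71271512e-02  3.13780650e+00 -2.00062365e-03] [ 0.17400165  0.11169174 -0.57356943]
```

View pics/side7.png

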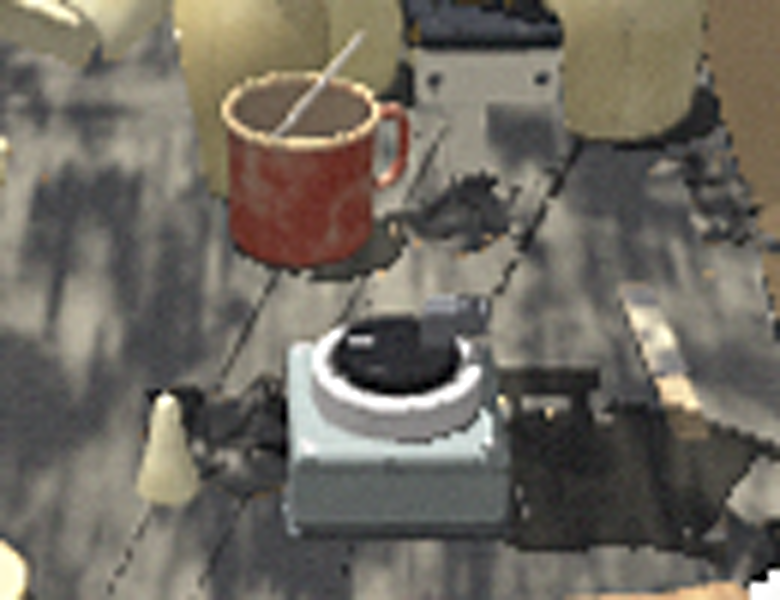

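```bash
python3 -m creep '[[[-0.5,1.8,0],[0,0,0]],[[-1.06,3.7,0],[0,0,0]],[[-1.06,3.7,0],[0,0,0]],[[-1.06,3.7,0],[0,0,0]],[[-1.06,3.7,0],[0,0,0]],[[-1.06,3.7,0],[0,0,0]],[[-1.06,3.7,0],[0,0,0]],[[-1.06,3.7,0],[0,0,0]],[[-1.06,3.7,0],[0,0,0]],[[-1.06,3.7,0],[0,0,0]],[[-1.06,3.7,0],[0,0,0]],[[-0.5,1.8,0],[0,0,0]]]'
python3 -m creep '[[[0,0,0],[0,0,0]],[[0,0,1],[0,0,0]],[[0,0,2],[0,0,0]],[[0,0,2],[0,0,0]],[[0,0,1],[0,0,0]],[[0,0,0],[0,0,0]],[[0,0,0],[0,0,0]]]'
python3 - <<'E'
from h import *
import cv2
s=read_state();print(s["tool_pos"],s["force"])
for n in("side","wrist"):
    c=read_camera(n); i=c["img"][:,:,::-1]
    print(proj(c,[.5776,.2248,.066]))
    cv2.imwrite(f"pics/{n}8.png",i if n!="side" else cv2.resize(i[190:310,260:400],None,fx=5,fy=5,interpolation=cv2.INTER_CUBIC))
E
```

```text
t: 11.0
tool_pos: [0.5755, 0.2304, 0.3537]
orientation: [0.093, -3.138, -0.001]
force: [0.9, -0.2, -0.5]
opening: 0.0001
t: 11.58
tool_pos: [0.5757, 0.2254, 0.2946]
orientation: [0.088, -3.138, 0.001]
force: [-0.4, 0.2, 0.1]
opening: 0.0009
[0.5756585  0.22542983 0.29459482] [-0.36593335  0.23547599  0.06816897]
[315.49047985 267.21456525]
[319.79755014 225.30683534]
```

View pics/side8.png

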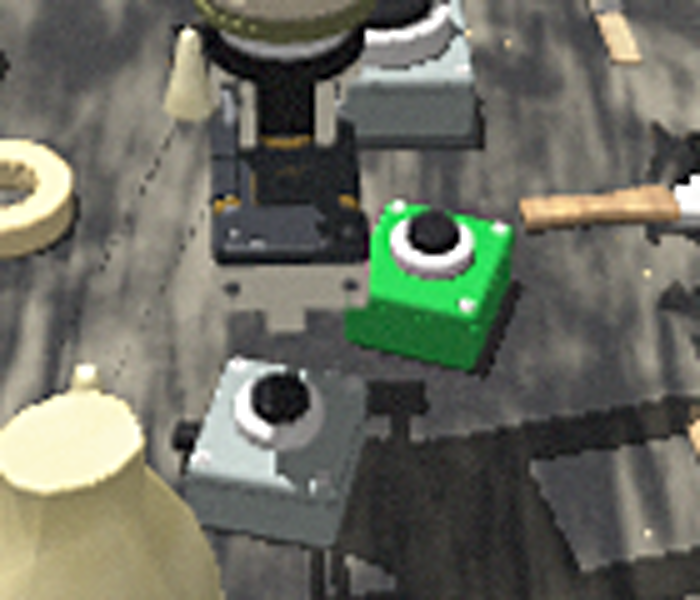

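View pics/wrist8.png

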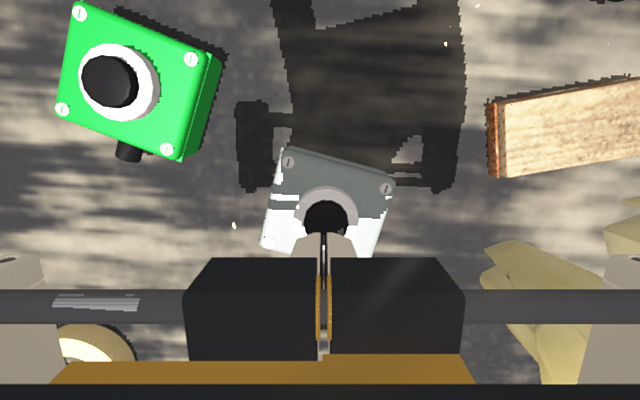

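Run:
```python
from h import *
import cv2
s=read_state();print(s["q"].round(3))
c=read_camera("top"); i=c["img"][:,:,::-1].copy()
i=cv2.resize(i[110:230,130:290],None,fx=5,fy=5,interpolation=cv2.INTER_CUBIC)
cv2.imwrite("pics/top8.png",i)
a=cv2.resize(cv2.imread("pics/top0.png")[110:230,130:290],None,fx=5,fy=5,interpolation=cv2.INTER_CUBIC)
for z,col in((.165,(0,0,255)),(.25,(255,0,0))):
  for hx,hy in((.0375,.094),(.094,.0375)):
    P=np.array([proj(c,[.577+sx*hx,.2275+sy*hy,z]) for sx,sy in((1,1),(1,-1),(-1,-1),(-1,1))])
    cv2.polylines(a,[((P-[130,110])*5).astype(int)],True,col,1)
cv2.imwrite("pics/top8b.png",a)
```

```text
[ 0.291  0.253  1.55  -0.     1.337 -1.336]
```

View pics/top8.png

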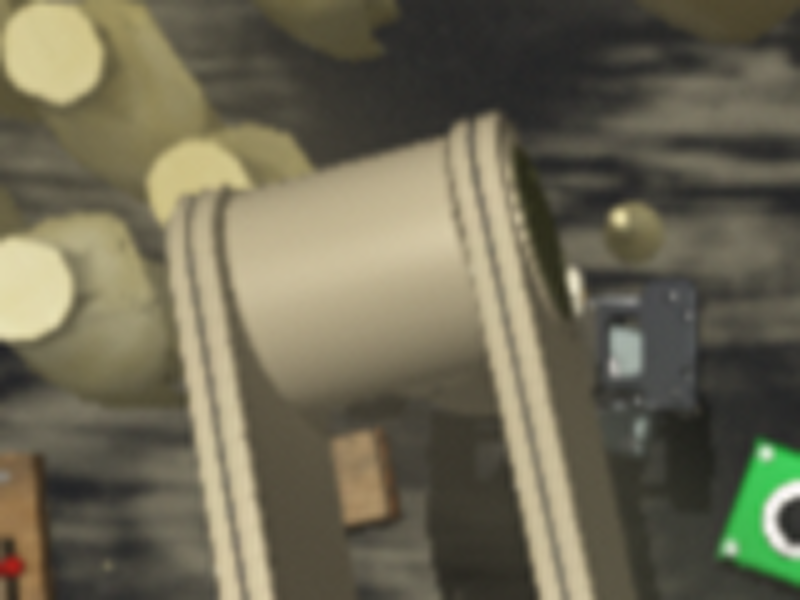

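View pics/top8b.png

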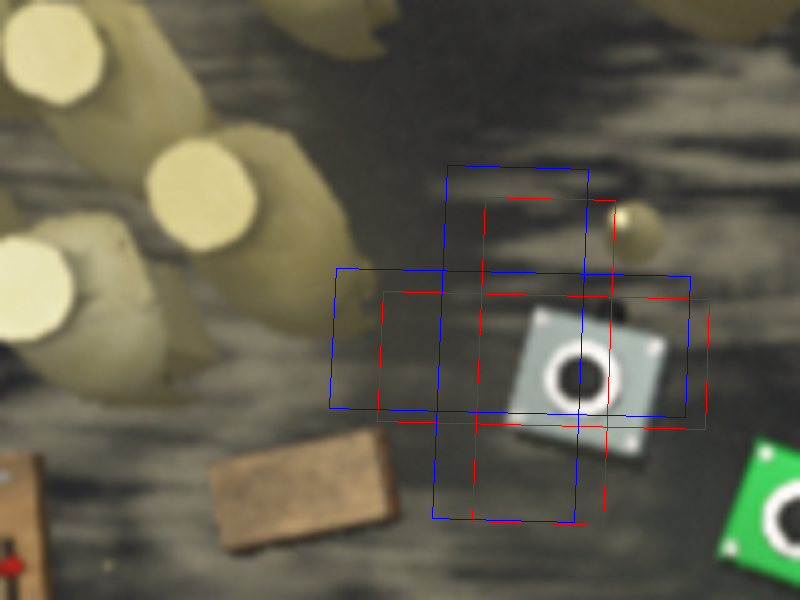

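```bash
python3 -m creep '[[[0,-1.5,-1],[0,0,0]],[[0,-1.5,-1],[0,0,0]],[[0,0,0],[0,0,-6]],[[0,0,0],[0,0,-6]],[[0,0,0],[0,0,-6]],[[0,0,0],[0,0,-6]],[[0,0,0],[0,0,-6]],[[0,0,0],[0,0,-6]],[[0,0,0],[0,0,-6]],[[0,0,0],[0,0,-6]],[[0,0,0],[0,0,-6]],[[0,0,0],[0,0,-6]]]'
python3 -m creep '[[[0,0,0],[0,0,0]],[[0,0,0],[0,0,0]],[[0,0,0],[0,0,0]]]'
python3 - <<'E'
from h import *
import cv2
s=read_state();Rm=R.from_rotvec(s["orientation"]).as_matrix();print(s["tool_pos"],s["q"].round(2),Rm.round(3).tolist())
c=read_camera("wrist"); cv2.imwrite("pics/wrist9.png",c["img"][:,:,::-1])
print(proj(c,[.5776,.2248,.066]),proj(c,[.577,.2275,.066]))
print(Rm.T@(np.array([.577,.227,.066])-s["tool_pos"]-.186*Rm[:,2]))
E
```

```text
t: 12.73
tool_pos: [0.5784, 0.1952, 0.318]
orientation: [-1.653, 2.669, -0.002]
force: [-0.4, 0.5, 0.9]
opening: 0.0004
t: 12.98
tool_pos: [0.5781, 0.1959, 0.3168]
orientation: [-1.642, 2.677, -0.001]
force: [-0.1, 0.1, 0.0]
opening: 0.0006
[0.57809469 0.19591047 0.31682345] [ 0.24  0.21  1.56 -0.    1.37 -2.43] [[-0.453, -0.891, 0.001], [-0.891, 0.453, 0.0], [-0.001, -0.001, -1.0]]
[339.68921398 244.09303038] [341.93691231 246.67829793]
[-0.02702976  0.01534616  0.06482673]
```

View pics/wrist9.png

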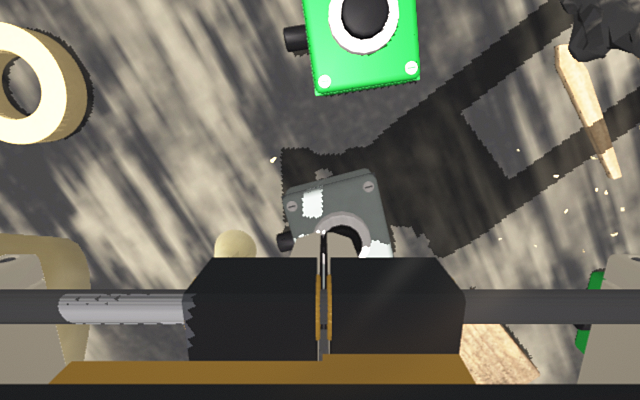

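```bash
python3 -m creep '[[[-0.9,0.5,0],[0,0,0]],[[-0.9,0.5,0.5],[0,0,0]],[[-0.9,0.5,1],[0,0,0]],[[0,0,1.5],[0,0,0]],[[0,0,1.5],[0,0,0]],[[0,0,0.8],[0,0,0]],[[0,0,0],[0,0,0]],[[0,0,0],[0,0,0]]]'
python3 - <<'E'
from h import *
import cv2
for n in("side","wrist"):
    c=read_camera(n); i=c["img"][:,:,::-1]
    cv2.imwrite(f"pics/{n}10.png",i if n!="side" else cv2.resize(i[190:310,260:400],None,fx=5,fy=5,interpolation=cv2.INTER_CUBIC))
E
```

```text
t: 13.7
tool_pos: [0.5761, 0.2279, 0.2617]
orientation: [1.648, -2.673, -0.001]
force: [0.3, -0.2, 0.8]
opening: 0.0004
```

View pics/side10.png

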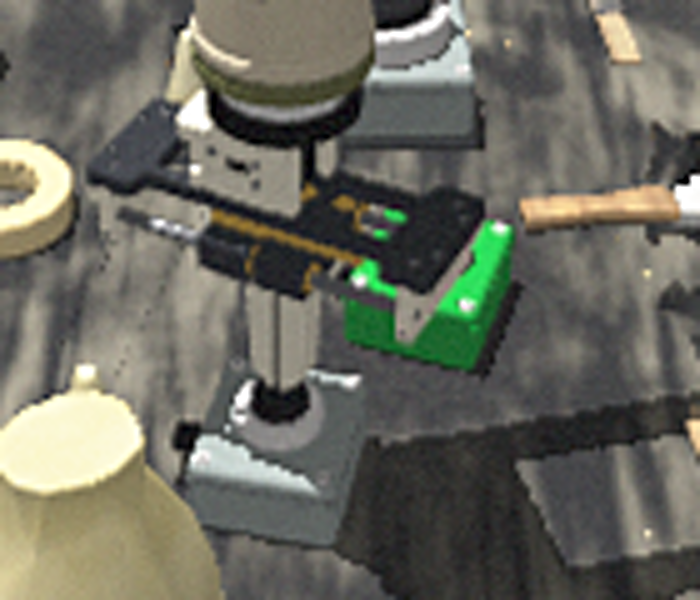

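View pics/wrist10.png

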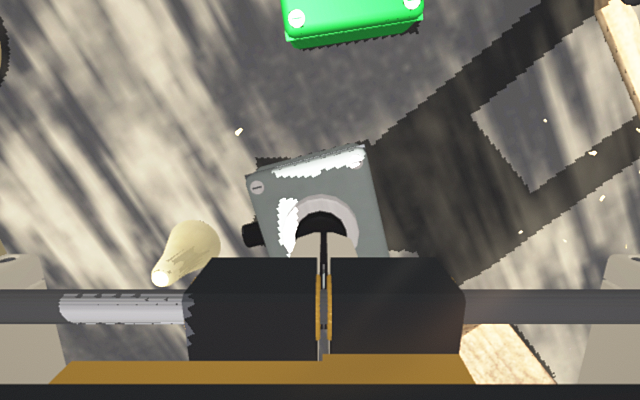

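```bash
python3 -m creep '[[[0,0,0.4],[0,0,0]],[[0,0,0.4],[0,0,0]],[[0,0,0.3],[0,0,0]],[[0,0,0.2],[0,0,0]],[[0,0,0.2],[0,0,0]],[[0,0,0.1],[0,0,0]],[[0,0,0],[0,0,0]],[[0,0,0],[0,0,0]]]'
```

```text
t: 14.47
tool_pos: [0.5767, 0.2275, 0.2472]
orientation: [-1.648, 2.674, -0.0]
force: [0.1, -0.8, 3.9]
opening: 0.0007
```

```bash
python3 -m creep '[[[0,0,0.1],[0,0,0]],[[0,0,0.1],[0,0,0]],[[0,0,0],[0,0,0]],[[0,0,0],[0,0,0]]]'
```

```text
t: 14.8
tool_pos: [0.5768, 0.2275, 0.2463]
orientation: [-1.648, 2.674, -0.001]
force: [-5.2, -2.3, 13.4]
opening: 0.0006
```

Bottomed out (13 N, travel stopped). Lift off straight.

```bash
python3 -m creep '[[[0,0,-0.5],[0,0,0]],[[0,0,-1],[0,0,0]],[[0,0,-2],[0,0,0]],[[0,0,-3],[0,0,0]],[[0,0,-3],[0,0,0]],[[0,0,-2],[0,0,0]],[[0,0,-1],[0,0,0]],[[0,0,0],[0,0,0]],[[0,0,0],[0,0,0]],[[0,0,0],[0,0,0]]]'
python3 - <<'E'
from h import *
import cv2
s=read_state();print(s["force"],s["dq"].round(3))
c=read_camera("side"); i=c["img"][:,:,::-1]
cv2.imwrite("pics/side11.png",cv2.resize(i[150:320,230:400],None,fx=3.5,fy=3.5,interpolation=cv2.INTER_CUBIC))
c=read_camera("top");cv2.imwrite("pics/top11.png",c["img"][:,:,::-1])
E
```

```text
t: 15.63
tool_pos: [0.576, 0.2273, 0.3674]
orientation: [1.647, -2.672, -0.001]
force: [-0.6, -0.1, -0.6]
opening: 0.0005
[-0.55469862 -0.07917394 -0.59416907] [0.001 0.009 0.008 0.001 0.005 0.   ]
```

View pics/side11.png

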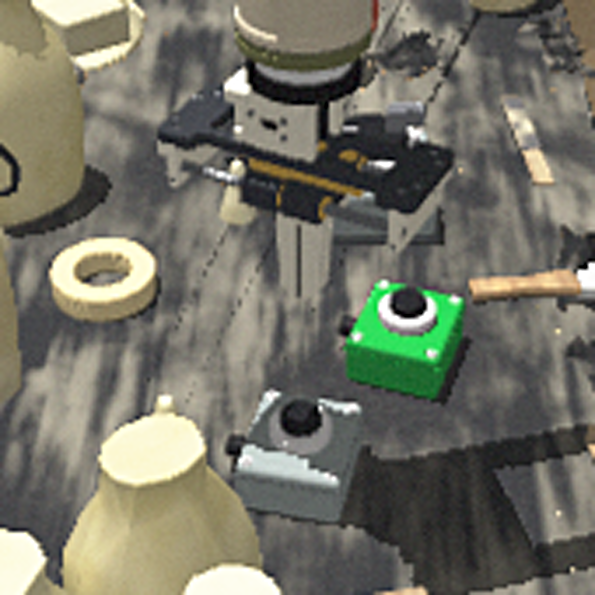

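View pics/top11.png

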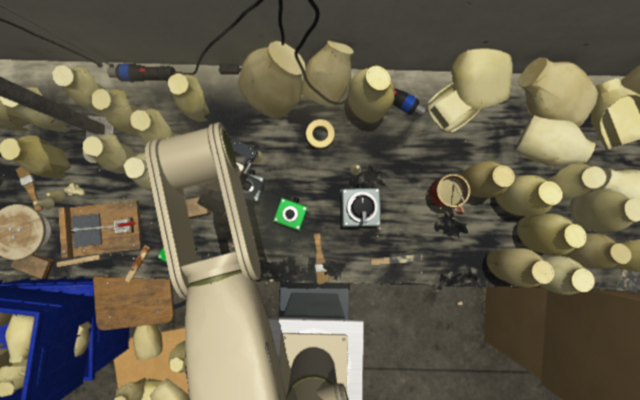

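```bash
python3 -c "
from plant import *
close_job()"
```

```text
the job is handed in; nothing more can be done
```

The stop test was done in the order asked and the job is handed in, at about 16 s of the 48 s allowed; no verdict was reported.

- **Press and latch:** I pressed the head with the closed fingertips to its bottom stop (12.5 N, no further travel). After I lifted off, the side picture showed it staying down.
- **Twist:** I pushed the wing's -y face clockwise through about 54°. After the finger left, the picture showed the head up and the wing back at rest, as at the start.
- **Reset:** I pressed the button on the grey box, not the green look-alikes, to its bottom (13 N). After I lifted clear, the side picture shows it sprung back out.

**Last checks:** The wrist force reads near zero and the tool is about 11 cm above the button. The tape roll, the mug and the cone behind the stop look unmoved. In the last pictures the arm hides most of the cork block and the cone behind the reset box, so I could not confirm those two.

**Disagreements:** My first side-camera estimates were about 10 mm off the top camera for the stop and 7 mm for the reset button, because I picked the wrong points on the discs. I went by the top and wrist cameras, which agreed to about 3 mm. Before pressing reset I turned the gripper by 60° to keep its body away from a nearby vase.

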